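Find the ballasted pod by its weight and set it under the punch

ROBOT

A 6-joint arm with a two-finger parallel gripper is mounted at the origin on the work surface. World frame = base frame: x ahead of the robot, y to its left, z up, the work surface at z = 0. Lengths are in m, angles in degrees, forces in N, time in s.
With the tool pointing down it reaches from about 0.35 to 0.875 m from the base axis. Payload 4.2 kg.
Tool frame: the origin (TCP) lies on the mounting face of the last link; the fingertips stand 182 mm ahead of it and the grasp point (between the pads) lies 164 mm ahead of it (r.tcp_to_grasp is the distance from the TCP to the grasp point, in m); z points along the fingers, y is the line along which they close (so a half turn about z gives the same grasp; the last joint's range is limited). The gripper opens to 87 mm and grips with 3 to 60 N. Pads are 19 mm wide; open, the fingers measure 117 mm over their backs; the gripper's body (75 mm by 190 mm) begins 51 mm behind the grasp point.
Start: joints at [80.248, 22.042, 0.453, 0, -68.411, -14.817], TCP at [0.26, 0.568, 0.405] pointing down, gripper open.
Joint ranges: [-179.83, 179.83], [-69.29, 118.12], [-61.27, 80.66], [-181.25, 117.63], [-171.15, -9.14], [-177.46, 177.46]. Speed limits (degrees/s): [159.86, 159.86, 180, 180, 180, 180].

INTERFACE

Orientations are given as a 3x3 rotation matrix whose columns are the frame's x, y, z axes.
In Python, from station import sense, eyes, r gives the robot as it stands.
- The arm moves only by the tool jog_arm, never from a script. Its argument "increments" is a list of rows, each a list of 4 numbers: the shift along the tool's x, y, z normalised to -1 to 1, where 1 is 0.02 m, then the turn about the tool's z normalised to -1 to 1, where 1 is 0.08 rad. A call has 1 to 10 rows; each row shifts and turns the commanded pose from where the row before left it, along the tool's axes as they then stand; what a row does not reach is not made up. A row lasts 1/10 s, in which the tool goes at most 50 mm and 8.59 degrees, less where a joint would pass 70% of its speed; a pose out of reach is approached as far as the arm can. A call with a number of a shift or a turn outside -1 to 1 is refused whole. A call with a gripper value outside its range is refused whole. "grip" is the finger opening in mm, from 0 to 87, set as the call begins (left out, the last holds). The fingers move at their own pace and stop on an object; the grip force is fixed at half the most. Time passes only in rows, so rows that do not move let the fingers close. It gives the time, the measured TCP pose, the force, the opening and the grip force at its end, in the units of the state.
- sense(): the state, without advancing time (a new reading comes with each control period).
- eyes.capture(name): name is "scene" or "top"; returns the picture (480x640x3 uint8, blue, green, red); there is no depth.
- eyes.get_calibration(name): a dict with "camera_matrix" (3x3 intrinsics, pixels), "k1" (the pictures are not rectified: a ray, as slopes to the right and down, at radius r is drawn at 1 + k1 r^2 times it, then the intrinsics apply), "R" (3x3) and "t" (3): a world point X has camera coordinates R X + t. Camera axes: x right, y down, z forward; pixel columns grow to the right and rows downward; lengths in m; the calibration is good to about 2 mm. A picture is of the moment at which its call begins. get_calibration takes no time and is no camera call.
- r.finish_job(): hands the job in; it is judged then, once.
Trained networks look in the newest picture that a camera, given by its name, has taken for a name from the list of things; names that differ only in an ending like _2 or _b are one class to them, and where a whole thing is asked for, a point or a joint stands for the part that bears it (a point fixed in the world has none). Each returns a list of dicts, best first, with "conf" (0 to 1); they miss things now and then, are a little off and sometimes report something else, mostly with a low value. They report only what shows in the picture. A call takes as long as a camera call. They do not tell look-alikes from the thing itself.
- eyes.spot_in(camera, name): "centre" ([x, y, z] in m, in world coordinates, good to about 4 mm: the middle of the surface that is visible of it).
- eyes.outline_of(camera, name): "mask" (480x640 bool, what is visible of it).
The state is a dict: "time_s": time; "joints": joint angles; "joint_velocities": joint speeds; "effort": joint torques, N m; "tcp_pos": TCP position; "ee_rot": TCP orientation; "wrist_force": force on the tool from outside, world axes, zero at the start; "moment": the same for the moment, N m; "gripper_width": opening from 0.0 (shut) to 1.0 (fully open); "gripper_force": force on a finger pad.
Only numpy, scipy, OpenCV 4.12 (cv2) and the standard library are available. Lean on these libraries where they do the work, as an engineer would, in place of code of your own. Each camera call takes 0.05 s, during which the arm holds its last target. There are 200 camera calls.

TASK

One of the three identical capped aluminium pods on the blue mat has ballast sealed inside and is clearly heavier than the other two: find it by feel and stand it in the black square nest on the punch stand's sled. Then slide the sled, which has an orange handle, until the white dot on the pod's cap is right under the tip of the punch. Leave the two light pods standing on the mat, tip no pod over, and leave the other things on the bench where they are.

Things in the scene. Friction and masses are not known exactly. Their poses are not given: they have to be found in the camera images.
- pod_a: One of three pods that look exactly alike: an upright closed aluminium cylinder 52 mm in diameter with a 54 mm wide, 10 mm high black cap, 72 mm tall in all. Origin: centre of its underside, z up. It stands on the blue mat at the start. A light pod weighs about 150 g, the ballasted one 450 to 650 g; the names do not tell which it is.
- pod_b: One of three pods that look exactly alike: an upright closed aluminium cylinder 52 mm in diameter with a 54 mm wide, 10 mm high black cap, 72 mm tall in all. Origin: centre of its underside, z up. It stands on the blue mat at the start. A light pod weighs about 150 g, the ballasted one 450 to 650 g; the names do not tell which it is.
- pod_c: One of three pods that look exactly alike: an upright closed aluminium cylinder 52 mm in diameter with a 54 mm wide, 10 mm high black cap, 72 mm tall in all. Origin: centre of its underside, z up. It stands on the blue mat at the start. A light pod weighs about 150 g, the ballasted one 450 to 650 g; the names do not tell which it is.
- dot_a (a point): White dot, 8 mm wide, in the middle of the top of pod_a's cap: the spot to be punched. On the pod's axis, 72 mm above its underside.
- dot_b (a point): White dot, 8 mm wide, in the middle of the top of pod_b's cap: the spot to be punched. On the pod's axis, 72 mm above its underside.
- dot_c (a point): White dot, 8 mm wide, in the middle of the top of pod_c's cap: the spot to be punched. On the pod's axis, 72 mm above its underside.
- mat: Blue cloth-covered work mat, fixed to the bench, 240 mm (its x) by 260 mm (its y), 3 mm thick, where the pods stand. Origin: centre of its underside.
- stand: Punch stand, fixed. Base: aluminium slab 120 mm (its x) by 420 mm (its y, -240 to +180), 30 mm high. Steel column 26 mm wide at y = -270 mm, 270 mm tall; a green arm, 22 mm wide, 205 to 225 mm above the bench, reaches from it along +y to the punch. Origin: on the bench under the slab's middle line, z up. Red stripes on the slab's edges are level with the punch.
- punch_tip (a point): Brass-coloured tip of the fixed centre punch, an upright steel rod 14 mm in diameter with a red knob on top (280 mm above the bench), pointing straight down at stand x = 0, y = -120 mm, 130 mm above the bench; a pod in the nest passes under it with 14 mm to spare.
- sled: Grey sled that slides by hand along the slab, in the stand's y only, with about 2.5 N of friction; it stays where it is left. Its origin, on the slab under the nest's centre, can go from stand y = +130 mm to -160 mm (the punch is at -120 mm); axes parallel to the stand's. It starts 170 to 250 mm from the punch. It carries the nest and the handle.
- nest_floor (a point): Centre of the floor of the black square nest on the sled, 44 mm above the bench, on which a pod stands. The nest is 66 mm wide outside, 58 mm inside, and its rim stands 10 mm above this floor. A white line on the sled marks the nest's middle.
- sled_handle (a point): Top, middle, of the sled's orange handle, an upright fin 12 mm thick (along the sliding direction, stand y), 34 mm wide (stand x) and 62 mm high, 105 mm from the nest's centre towards the stand's -x (the robot's side). The point is 102 mm above the bench; the fin can be pinched from above.
- resin: White epoxy bottle with a blue cap, 48 mm in diameter, 110 mm tall; bystander. Origin under its centre.
- hardener: White epoxy bottle with a red cap, 48 mm in diameter, 110 mm tall; bystander. Origin under its centre.
- paint_jar: Small glass jar with a yellow cap, 50 mm in diameter, 60 mm tall; bystander. Origin under its centre.
- tape: Yellow roll of tape lying flat, 90 mm in diameter, 25 mm high; bystander. Origin under its centre.
- tube: Standing aluminium tube offcut, open at the top, 40 mm in diameter, 110 mm tall; bystander. Origin under its centre.
- driver: Screwdriver with a red handle lying on the bench; bystander. It lies along its x.
- clamp_block: Light wooden block lying on the bench, 100 x 35 x 30 mm; bystander. Origin under its centre.
Things that resemble listed ones, but are neither listed nor needed, are in the scene too. What is shaped like the pod_a but green or pink is not meant.

How it is judged (in metres and radians):
On the way:
1. the heavy pod stands in the nest on the sled and has been let go (((contact force between pod_a and sled above 3.2 N and angle between pod_a's own z axis and vertical below 0.08 rad and horizontal distance between pod_a and nest_floor below 0.01 m and z of pod_a in the frame of nest_floor below 0.004 m and contact force between the fingers and pod_a below 0.1 N) or (contact force between pod_b and sled above 3.2 N and angle between pod_b's own z axis and vertical below 0.08 rad and horizontal distance between pod_b and nest_floor below 0.01 m and z of pod_b in the frame of nest_floor below 0.004 m and contact force between the fingers and pod_b below 0.1 N) or (contact force between pod_c and sled above 3.2 N and angle between pod_c's own z axis and vertical below 0.08 rad and horizontal distance between pod_c and nest_floor below 0.01 m and z of pod_c in the frame of nest_floor below 0.004 m and contact force between the fingers and pod_c below 0.1 N))), for 0.2 s.
At the end, for the whole second after the job is handed in: The heavy pod stands upright (within 0.08 rad) on the floor of the nest, with its white dot within 4 mm horizontally of the punch's tip, at rest, the sled still; both light pods stand upright (within 0.1 rad), at rest, on the mat (their centres within its outline) (((contact force between pod_a and sled above 3.2 N and angle between pod_a's own z axis and vertical below 0.08 rad and horizontal distance between pod_a and nest_floor below 0.01 m and z of pod_a in the frame of nest_floor below 0.004 m and horizontal distance between dot_a and punch_tip below 0.004 m and linear speed of pod_a below 0.02 m/s and (angle between pod_b's own z axis and vertical below 0.1 rad and x of pod_b in the frame of mat between -0.12 and 0.12 m and y of pod_b in the frame of mat between -0.13 and 0.13 m and height (world z) of pod_b below 0.01 m and linear speed of pod_b below 0.02 m/s) and (angle between pod_c's own z axis and vertical below 0.1 rad and x of pod_c in the frame of mat between -0.12 and 0.12 m and y of pod_c in the frame of mat between -0.13 and 0.13 m and height (world z) of pod_c below 0.01 m and linear speed of pod_c below 0.02 m/s)) or (contact force between pod_b and sled above 3.2 N and angle between pod_b's own z axis and vertical below 0.08 rad and horizontal distance between pod_b and nest_floor below 0.01 m and z of pod_b in the frame of nest_floor below 0.004 m and horizontal distance between dot_b and punch_tip below 0.004 m and linear speed of pod_b below 0.02 m/s and (angle between pod_a's own z axis and vertical below 0.1 rad and x of pod_a in the frame of mat between -0.12 and 0.12 m and y of pod_a in the frame of mat between -0.13 and 0.13 m and height (world z) of pod_a below 0.01 m and linear speed of pod_a below 0.02 m/s) and (angle between pod_c's own z axis and vertical below 0.1 rad and x of pod_c in the frame of mat between -0.12 and 0.12 m and y of pod_c in the frame of mat between -0.13 and 0.13 m and height (world z) of pod_c below 0.01 m and linear speed of pod_c below 0.02 m/s)) or (contact force between pod_c and sled above 3.2 N and angle between pod_c's own z axis and vertical below 0.08 rad and horizontal distance between pod_c and nest_floor below 0.01 m and z of pod_c in the frame of nest_floor below 0.004 m and horizontal distance between dot_c and punch_tip below 0.004 m and linear speed of pod_c below 0.02 m/s and (angle between pod_a's own z axis and vertical below 0.1 rad and x of pod_a in the frame of mat between -0.12 and 0.12 m and y of pod_a in the frame of mat between -0.13 and 0.13 m and height (world z) of pod_a below 0.01 m and linear speed of pod_a below 0.02 m/s) and (angle between pod_b's own z axis and vertical below 0.1 rad and x of pod_b in the frame of mat between -0.12 and 0.12 m and y of pod_b in the frame of mat between -0.13 and 0.13 m and height (world z) of pod_b below 0.01 m and linear speed of pod_b below 0.02 m/s))) and linear speed of sled below 0.01 m/s); the robot touches nothing.
It fails at once if a pod is tipped over (leans more than 0.6 rad) (angle between any of pod_a, pod_b, pod_c's own z axis and vertical above 0.6 rad).
It fails at once if another thing on the bench is shifted by more than 30 mm (distance of any of resin, hardener, paint_jar, tape, tube, driver, clamp_block from where it was at the start of the episode above 0.03 m).
It also fails if it takes over 72 s, if anything falls off the work surface, if the arm or the gripper's body presses on something with over 40 N, if the wrist force passes 120 N, or if a joint passes its speed limit or range.

## Working session

There is one attempt and no reset: what is moved stays moved. The work goes in short steps, Python scripts to look and compute and a tool call to move; the robot and the scene stay as the last step left them, time stands still between calls to the robot, and variables do not carry over. Pictures are saved under pics/ and viewed, at most 10 in all, crops included, and the job is handed in when it is done.

Besides the shell and the picture viewer there is one more tool, called after "Call:" in YAML: its name, and indented under it one key for each argument. jog_arm: Moves the arm, as the interface text tells. Its arguments: {"type":"object","properties":{"increments":{"type":"array"},"grip":{"type":"number"}},"required":["increments"]}

```bash
mkdir -p pics; ls; cat > h.py <<'E'
import numpy as np,cv2
from station import sense,eyes,r
def pix(cam,X):
    c=eyes.get_calibration(cam);K=np.array(c["camera_matrix"]);p=np.array(c["R"])@np.array(X)+np.array(c["t"])
    s=p[:2]/p[2];s=s*(1+c["k1"]*(s@s));return K[:2,:2]@s+K[:2,2]
def unp(cam,uv,z):
    c=eyes.get_calibration(cam);K=np.array(c["camera_matrix"]);R=np.array(c["R"]);t=np.array(c["t"])
    d=np.linalg.solve(K[:2,:2],np.array(uv,float)-K[:2,2]);s=d.copy()
    for _ in range(20): s=d/(1+c["k1"]*(s@s))
    ray=R.T@np.r_[s,1];o=-R.T@t
    return o+ray*(z-o[2])/ray[2]
E
cat > a.py <<'E'
from h import *
for c in("top","scene"):
    cv2.imwrite(f"pics/{c}0.png",eyes.capture(c))
    for n in("pod_a","dot_a","punch_tip","stand","sled","nest_floor","sled_handle","mat"):
        try: print(c,n,[(np.round(d["centre"],3).tolist(),round(d["conf"],2),pix(c,d["centre"]).astype(int).tolist()) for d in eyes.spot_in(c,n)])
        except Exception as e: print(c,n,e)
s=sense();print(s["time_s"],s["tcp_pos"],np.round(s["ee_rot"],3).tolist(),s["wrist_force"])
E
python3 a.py
```

```text
pics
top pod_a [([0.598, 0.44, 0.076], 0.9, [172, 243]), ([0.613, 0.336, 0.072], 0.89, [212, 238]), ([0.716, 0.352, 0.075], 0.83, [206, 199]), ([0.48, 0.251, 0.075], 0.71, [243, 288]), ([0.607, 0.188, 0.072], 0.61, [268, 240])]
top dot_a [([0.715, 0.348, 0.077], 0.85, [208, 199]), ([0.48, 0.251, 0.075], 0.84, [243, 288]), ([0.597, 0.44, 0.072], 0.69, [172, 244]), ([0.614, 0.19, 0.075], 0.64, [267, 237]), ([0.61, 0.335, 0.075], 0.56, [211, 239])]
top punch_tip [([0.632, -0.182, 0.026], 0.8, [404, 233])]
top stand [([0.633, -0.185, 0.027], 0.97, [405, 233])]
top sled [([0.53, 0.253, 0.006], 0.62, [246, 271]), ([0.599, -0.036, 0.041], 0.56, [352, 244])]
top nest_floor [([0.597, -0.029, 0.041], 0.97, [349, 245]), ([0.403, 0.092, 0.037], 0.36, [304, 318])]
top sled_handle [([0.6, -0.032, 0.041], 0.72, [351, 244]), ([0.61, 0.335, 0.075], 0.64, [212, 238])]
top mat []
scene pod_a [([0.728, 0.34, 0.059], 0.85, [426, 225]), ([0.491, 0.244, 0.057], 0.76, [340, 196]), ([0.601, 0.433, 0.059], 0.68, [412, 185]), ([0.621, 0.181, 0.066], 0.59, [358, 232])]
scene dot_a [([0.728, 0.336, 0.059], 0.81, [425, 226]), ([0.491, 0.245, 0.065], 0.69, [341, 194]), ([0.606, 0.434, 0.058], 0.6, [413, 186]), ([0.627, 0.326, 0.065], 0.59, [395, 206]), ([0.624, 0.181, 0.072], 0.58, [359, 231])]
scene punch_tip [([0.65, -0.249, 0.03], 0.9, [238, 345])]
scene stand [([0.643, -0.247, 0.034], 0.65, [237, 342])]
scene sled [([0.598, -0.038, 0.049], 0.93, [291, 276])]
scene nest_floor [([0.601, -0.038, 0.047], 0.94, [292, 277])]
scene sled_handle [([0.596, -0.038, 0.044], 0.96, [291, 276])]
scene mat [([0.539, 0.237, 0.002], 0.72, [349, 219])]
0.9 [0.25983074 0.56839617 0.40476473] [[0.909, -0.416, -0.0], [-0.416, -0.909, -0.0], [0.0, 0.0, -1.0]] [-0.39971932 -0.16960798  0.21262018]
```

View pics/top0.png

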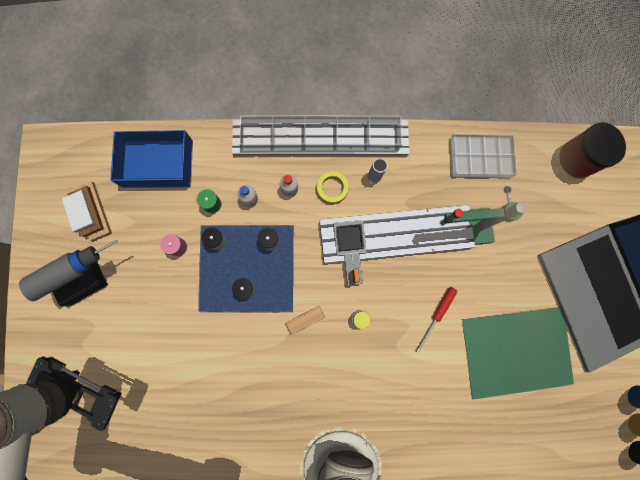

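View pics/scene0.png

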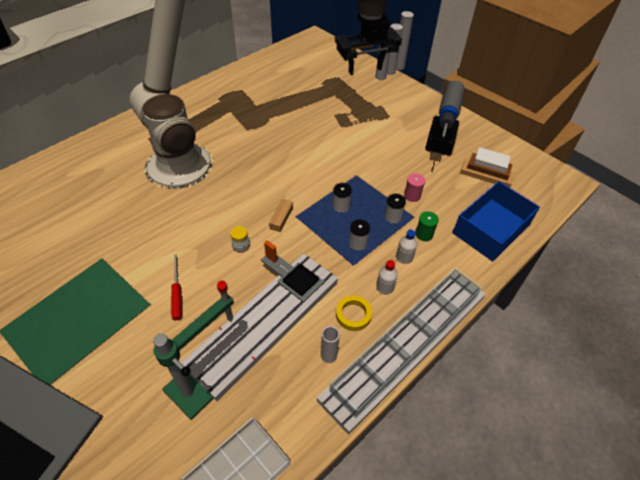

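```bash
python3 -c "
import cv2
a=cv2.imread('pics/top0.png')[170:320,130:430]
cv2.imwrite('pics/crop0.png',cv2.resize(a,None,fx=2.66,fy=2.66,interpolation=cv2.INTER_CUBIC))"
```

```text
(no output)
```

View pics/crop0.png

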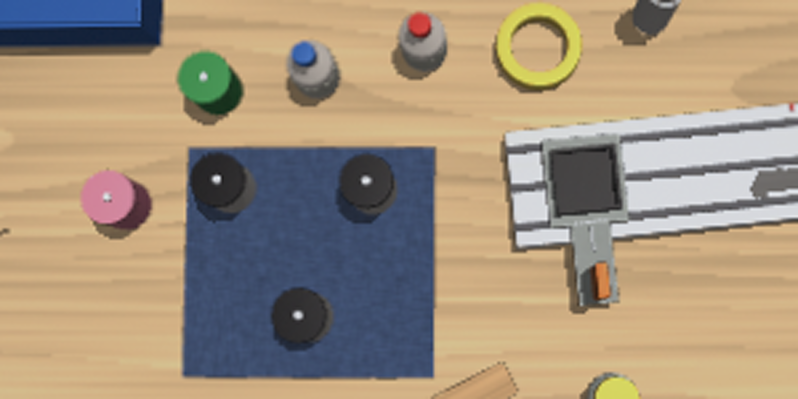

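The three black-capped pods on the mat, at top pixels (212,238), (268,240) and (242,288), fit the description. The green (208,200) and pink (172,244) ones are look-alikes. The nest is at about (350,237), the orange handle at (356,276) and the punch's red knob at (459,213). Next I'll measure them precisely.

```bash
cat > m.py <<'E'
from h import *
def dots(im,cam,guess,z,R=7):
    out=[]
    for g in guess:
        x,y=map(int,g);p=im[y-R:y+R+1,x-R:x+R+1].min(2).astype(float);w=np.clip(p-90,0,None)
        yy,xx=np.mgrid[-R:R+1,-R:R+1];c=[x+(w*xx).sum()/w.sum(),y+(w*yy).sum()/w.sum()]
        out.append(unp(cam,c,z)[:2])
    return np.array(out)
def red(im,cam,g,R,z,lo=0):
    x,y=g;h=cv2.cvtColor(im[y-R:y+R+1,x-R:x+R+1],cv2.COLOR_BGR2HSV)
    m=((h[...,0]<=14)|(h[...,0]>=170))&(h[...,1]>170)&(h[...,2]>90)
    ys,xs=np.nonzero(m);c=[x-R+xs.mean(),y-R+ys.mean()];return len(xs),np.round(c,1),unp(cam,c,z)
def nest(im,g=(350,237),thr=75):
    x,y=g;p=im[y-22:y+23,x-22:x+23].max(2);p=cv2.resize(p,None,fx=4,fy=4,interpolation=cv2.INTER_CUBIC)
    m=(p<thr).astype(np.uint8);n,l,st,ce=cv2.connectedComponentsWithStats(m);k=l[90,90]
    cs,_=cv2.findContours((l==k).astype(np.uint8),0,2);c=max(cs,key=cv2.contourArea)[:,0]
    uv=(c+.5)/4-.5+[x-22,y-22];P=np.array([unp("top",q,0.054)[:2] for q in uv],np.float32)*1000
    return cv2.minAreaRect(P),P
if __name__=="__main__":
    t=cv2.imread("pics/top0.png");s=cv2.imread("pics/scene0.png")
    print("dots",dots(t,"top",[(212,238),(267,239),(242,289)],.075).round(4).tolist())
    print("knob",red(t,"top",(459,213),8,.278),red(s,"scene",(222,287),8,.275))
    print("handle",red(t,"top",(356,276),10,.102))
    print("nest",nest(t)[0])
    # slab long edges: measured by white slab mask
    m=(t.min(2)>165).astype(np.uint8);m[:, :318]=0;m[:,478:]=0;m[:205]=0;m[265:]=0
    e=cv2.Canny(t[200:270,315:480],60,150);L=cv2.HoughLinesP(e,1,np.pi/720,40,minLineLength=50,maxLineGap=8)
    for l in L[:,0]:
        a=unp("top",(l[0]+315,l[1]+200),.03);b=unp("top",(l[2]+315,l[3]+200),.03);d=b-a
        print(np.round(a[:2],3),np.round(b[:2],3),round(np.degrees(np.arctan(d[0]/d[1])),2))
E
python3 m.py
```

```text
dots [[0.616, 0.3381], [0.6145, 0.1904], [0.4823, 0.2552]]
knob (46, array([458.3, 213. ]), array([ 0.64032033, -0.25154498,  0.278     ])) (81, array([221.3, 284.9]), array([ 0.63889056, -0.24967788,  0.275     ]))
handle (12, array([355.2, 276.1]), array([ 0.51106363, -0.03685343,  0.102     ]))
nest ((616.5547485351562, -26.858295440673828), (67.40068054199219, 68.23622131347656), 5.768992900848389)
[0.668 0.051] [ 0.712 -0.364] -5.94
[0.553 0.046] [ 0.593 -0.369] -5.51
[0.657 0.056] [ 0.7   -0.383] -5.58
[ 0.627 -0.056] [ 0.655 -0.378] -4.96
[0.575 0.048] [ 0.618 -0.382] -5.75
[0.646 0.056] [ 0.686 -0.345] -5.63
[ 0.619 -0.064] [ 0.641 -0.343] -4.53
[0.564 0.049] [ 0.607 -0.361] -6.0
[ 0.556 -0.06 ] [ 0.588 -0.366] -5.97
[ 0.63  -0.174] [ 0.649 -0.369] -5.75
[ 0.61  -0.232] [ 0.627 -0.385] -6.19
[ 0.643 -0.222] [ 0.658 -0.384] -5.02
```

Yaw is about 5.8°. The measured nest-to-punch distance of 0.225 m and the handle offset of 105 mm both match what was given. Now I'll turn the tool to the stand's yaw and approach the first pod.

Call:
jog_arm:
  increments:
    - [1, 0, 0.6, -0.95]
    - [1, 0, 0.6, -0.95]
    - [1, 0, 0.6, -0.95]
    - [1, 0, 0.6, -0.95]
    - [1, 0, 0.6, -0.95]
    - [1, 0, 0.6, -0.95]
    - [1, 0.5, 0.6, -0.95]
    - [1, 1, 0.3, 0]
    - [1, 1, 0, 0]
    - [1, 1, 0, 0]
  grip: 80

```text
time_s: 1.9
tcp_pos: [0.4624, 0.4767, 0.3143]
ee_rot: [[0.995, 0.103, -0.0], [0.103, -0.995, -0.001], [-0.0, 0.001, -1.0]]
wrist_force: [0.8, -0.2, -0.4]
gripper_width: 0.916
gripper_force: 0.0
```

```bash
cat > g.py <<'E'
from h import *
import sys
def go(x,y,z=None):
    s=sense();R=np.array(s["ee_rot"]);p=np.array(s["tcp_pos"]);z=p[2]-.164 if z is None else z
    d=R.T@(np.array([x,y,z+.164])-p)/.02
    print("t",round(s["time_s"],1),"grasp",np.round(p-[0,0,.164],4),"yaw",round(np.degrees(np.arctan2(R[1,0],R[0,0])),2),"tilt",np.round(R[:,2],3),"units",np.round(d,2),"W",np.round(s["wrist_force"],2),"w",round(s["gripper_width"],3),round(s["gripper_force"],1))
go(*map(float,sys.argv[1:]))
E
python3 g.py .616 .338 .055
```

```text
t 1.9 grasp [0.4624 0.4767 0.1503] yaw 5.93 tilt [-0.    -0.001 -1.   ] units [6.92 7.69 4.77] W [ 0.81 -0.23 -0.43] w 0.916 0.0
```

Call:
jog_arm:
  increments:
    - [0.86, 0.96, 0, 0]
    - [0.86, 0.96, 0, 0]
    - [0.86, 0.96, 0, 0]
    - [0.86, 0.96, 0, 0]
    - [0.86, 0.96, 0, 0]
    - [0.86, 0.96, 0, 0]
    - [0.86, 0.96, 0, 0]
    - [0.86, 0.96, 0, 0]
    - [0, 0, 0, 0]
    - [0, 0, 0, 0]

```text
time_s: 2.9
tcp_pos: [0.6145, 0.3383, 0.3145]
ee_rot: [[0.995, 0.102, -0.0], [0.102, -0.995, -0.0], [-0.0, 0.0, -1.0]]
wrist_force: [-0.2, -0.3, 1.0]
gripper_width: 0.918
gripper_force: 0.0
```

```bash
python3 g.py .616 .338 .055
```

```text
t 2.9 grasp [0.6145 0.3383 0.1505] yaw 5.84 tilt [-0. -0. -1.] units [0.07 0.02 4.77] W [-0.18 -0.26  1.04] w 0.918 0.0
```

Call:
jog_arm:
  increments:
    - [0.07, 0, 0.9, 0]
    - [0, 0, 0.9, 0]
    - [0, 0, 0.9, 0]
    - [0, 0, 0.8, 0]
    - [0, 0, 0.7, 0]
    - [0, 0, 0.5, 0]
    - [0, 0, 0, 0]

```text
time_s: 3.6
tcp_pos: [0.615, 0.339, 0.219]
ee_rot: [[0.995, 0.103, -0.003], [0.103, -0.995, -0.002], [-0.003, 0.002, -1.0]]
wrist_force: [-0.2, 0.4, -0.2]
gripper_width: 0.92
gripper_force: 0.0
```

Call:
jog_arm:
  increments:
    - [0, 0, 0, 0]
    - [0, 0, 0, 0]
    - [0, 0, 0, 0]
    - [0, 0, 0, 0]
    - [0, 0, 0, 0]
    - [0, 0, 0, 0]
    - [0, 0, 0, 0]
    - [0, 0, 0, 0]
  grip: 40

```text
time_s: 4.4
tcp_pos: [0.6158, 0.339, 0.2213]
ee_rot: [[0.995, 0.103, 0.001], [0.103, -0.995, 0.0], [0.001, -0.0, -1.0]]
wrist_force: [0.4, 0.8, 2.9]
gripper_width: 0.592
gripper_force: 29.6
```

Call:
jog_arm:
  increments:
    - [0, 0, -0.3, 0]
    - [0, 0, -0.6, 0]
    - [0, 0, -0.3, 0]
    - [0, 0, 0, 0]
    - [0, 0, 0, 0]
    - [0, 0, 0, 0]
    - [0, 0, 0, 0]

```text
time_s: 5.1
tcp_pos: [0.6155, 0.3387, 0.2442]
ee_rot: [[0.995, 0.103, -0.001], [0.103, -0.995, -0.001], [-0.001, 0.001, -1.0]]
wrist_force: [0.5, -1.1, -2.2]
gripper_width: 0.596
gripper_force: 29.5
```

Call:
jog_arm:
  increments:
    - [0, 0, 0, 0]

```text
time_s: 5.2
tcp_pos: [0.6156, 0.3388, 0.2443]
ee_rot: [[0.995, 0.103, -0.001], [0.103, -0.995, -0.0], [-0.001, 0.0, -1.0]]
wrist_force: [-0.0, 0.0, -1.5]
gripper_width: 0.595
gripper_force: 29.5
```

About −1.5 to −2.2 N: this pod is light. I'll set it back down, release it and go to the second one.

Call:
jog_arm:
  increments:
    - [0, 0, 0.4, 0]
    - [0, 0, 0.4, 0]
    - [0, 0, 0.25, 0]
    - [0, 0, 0.13, 0]
    - [0, 0, 0, 0]
    - [0, 0, 0, 0]

```text
time_s: 5.8
tcp_pos: [0.6157, 0.3388, 0.2213]
ee_rot: [[0.995, 0.103, 0.0], [0.103, -0.995, -0.0], [0.0, 0.0, -1.0]]
wrist_force: [-0.2, -0.5, 0.7]
gripper_width: 0.596
gripper_force: 29.7
```

Call:
jog_arm:
  increments:
    - [0, 0, 0, 0]
    - [0, 0, 0, 0]
    - [0, 0, 0, 0]
    - [0, 0, 0, 0]
    - [0, 0, -0.7, 0]
    - [0, 0, -1, 0]
    - [0, 0, -1, 0]
    - [0, 0, -1, 0]
    - [0, 0, -0.7, 0]
    - [0, 0, 0, 0]
  grip: 80

```text
time_s: 6.8
tcp_pos: [0.6161, 0.3392, 0.3128]
ee_rot: [[0.995, 0.103, 0.005], [0.103, -0.995, 0.004], [0.005, -0.003, -1.0]]
wrist_force: [-0.1, 0.1, 0.3]
gripper_width: 0.917
gripper_force: 0.0
```

```bash
python3 g.py .6145 .1904 .055
```

```text
t 6.8 grasp [0.6161 0.3392 0.1488] yaw 5.94 tilt [ 0.005  0.004 -1.   ] units [-0.88  7.4   4.66] W [-0.12  0.08  0.28] w 0.917 0.0
```

Call:
jog_arm:
  increments:
    - [-0.11, 0.93, 0, 0]
    - [-0.11, 0.93, 0, 0]
    - [-0.11, 0.93, 0, 0]
    - [-0.11, 0.93, 0, 0]
    - [-0.11, 0.93, 0, 0]
    - [-0.11, 0.93, 0, 0]
    - [-0.11, 0.93, 0, 0]
    - [-0.1, 0.9, 0, 0]
    - [0, 0, 0, 0]
    - [0, 0, 0, 0]

```text
time_s: 7.8
tcp_pos: [0.6138, 0.1889, 0.3093]
ee_rot: [[0.995, 0.102, 0.001], [0.102, -0.995, 0.0], [0.001, -0.0, -1.0]]
wrist_force: [-0.1, 0.1, -0.3]
gripper_width: 0.919
gripper_force: 0.0
```

```bash
python3 g.py .6145 .1904 .055
```

```text
t 7.8 grasp [0.6138 0.1889 0.1453] yaw 5.87 tilt [ 0.001  0.    -1.   ] units [ 0.04 -0.07  4.52] W [-0.1   0.09 -0.28] w 0.919 0.0
```

Call:
jog_arm:
  increments:
    - [0.04, -0.07, 0.8, 0]
    - [0, 0, 0.9, 0]
    - [0, 0, 0.9, 0]
    - [0, 0, 0.8, 0]
    - [0, 0, 0.6, 0]
    - [0, 0, 0.5, 0]
    - [0, 0, 0, 0]

```text
time_s: 8.5
tcp_pos: [0.6139, 0.1913, 0.2176]
ee_rot: [[0.995, 0.103, -0.002], [0.103, -0.995, -0.001], [-0.003, 0.001, -1.0]]
wrist_force: [0.2, -0.9, 0.2]
gripper_width: 0.92
gripper_force: 0.0
```

Call:
jog_arm:
  increments:
    - [0, 0, 0, 0]
    - [0, 0, 0, 0]
    - [0, 0, 0, 0]
    - [0, 0, 0, 0]
    - [0, 0, 0, 0]
    - [0, 0, 0, 0]
    - [0, 0, 0, 0]
  grip: 40

```text
time_s: 9.2
tcp_pos: [0.6144, 0.1914, 0.2198]
ee_rot: [[0.995, 0.103, 0.001], [0.103, -0.995, 0.001], [0.001, -0.001, -1.0]]
wrist_force: [-2.3, 1.2, 2.6]
gripper_width: 0.598
gripper_force: 30.0
```

Call:
jog_arm:
  increments:
    - [0, 0, -0.3, 0]
    - [0, 0, -0.6, 0]
    - [0, 0, -0.3, 0]
    - [0, 0, 0, 0]
    - [0, 0, 0, 0]
    - [0, 0, 0, 0]
    - [0, 0, 0, 0]

```text
time_s: 9.9
tcp_pos: [0.6141, 0.191, 0.2426]
ee_rot: [[0.995, 0.103, -0.001], [0.103, -0.995, -0.0], [-0.001, 0.0, -1.0]]
wrist_force: [0.9, 0.4, -5.5]
gripper_width: 0.599
gripper_force: 29.5
```

Call:
jog_arm:
  increments:
    - [0, 0, 0, 0]

```text
time_s: 10.0
tcp_pos: [0.6142, 0.1911, 0.2428]
ee_rot: [[0.995, 0.103, -0.001], [0.103, -0.995, -0.0], [-0.001, 0.0, -1.0]]
wrist_force: [0.9, -0.1, -5.4]
gripper_width: 0.595
gripper_force: 29.5
```

5.5 N: this is the heavy pod. I'll lift it higher and carry it to the nest.

Call:
jog_arm:
  increments:
    - [0, 0, -0.7, 0]
    - [0, 0, -0.9, 0]
    - [0, 0, -0.9, 0]
    - [-0.08, 0.6, -0.5, 0]
    - [-0.08, 0.9, 0, 0]
    - [-0.08, 0.9, 0, 0]
    - [-0.08, 0.9, 0, 0]
    - [-0.08, 0.9, 0, 0]
    - [-0.08, 0.9, 0, 0]
    - [-0.08, 0.9, 0, 0]

```text
time_s: 11.0
tcp_pos: [0.6155, 0.0687, 0.3028]
ee_rot: [[0.995, 0.102, -0.001], [0.102, -0.995, -0.0], [-0.001, 0.0, -1.0]]
wrist_force: [0.2, -1.0, -6.1]
gripper_width: 0.598
gripper_force: 29.5
```

Call:
jog_arm:
  increments:
    - [-0.08, 0.9, 0, 0]
    - [-0.08, 0.9, 0, 0]
    - [-0.08, 0.9, 0, 0]
    - [-0.08, 0.9, 0, 0]
    - [-0.08, 0.7, 0, 0]
    - [-0.08, 0.5, 0, 0]
    - [0, 0, 0, 0]
    - [0, 0, 0, 0]
    - [0, 0, 0, 0]

```text
time_s: 11.9
tcp_pos: [0.6159, -0.0253, 0.3032]
ee_rot: [[0.995, 0.104, 0.0], [0.104, -0.995, 0.0], [0.0, -0.0, -1.0]]
wrist_force: [0.6, -0.0, -6.0]
gripper_width: 0.595
gripper_force: 29.5
```

```bash
python3 g.py .6166 -.0269 .0968; cat > b.py <<'E'
from h import *
from m import *
import sys
i=sys.argv[1]
t=eyes.capture("top");s=eyes.capture("scene");cv2.imwrite(f"pics/top{i}.png",t);cv2.imwrite(f"pics/scene{i}.png",s)
a=cv2.resize(t[170:320,310:500],None,fx=2.1,fy=2.1,interpolation=2);b=cv2.resize(s[200:400,160:360],None,fx=2,fy=2,interpolation=2)
h=max(a.shape[0],b.shape[0]);f=lambda q:cv2.copyMakeBorder(q,0,h-q.shape[0],0,0,0)
cv2.imwrite(f"pics/v{i}.png",np.hstack([f(a),f(b)]))
E
python3 b.py 1
```

```text
t 11.9 grasp [ 0.6159 -0.0253  0.1392] yaw 5.96 tilt [ 0.  0. -1.] units [0.02 0.08 2.12] W [ 0.57 -0.04 -5.96] w 0.595 29.5
```

View pics/v1.png

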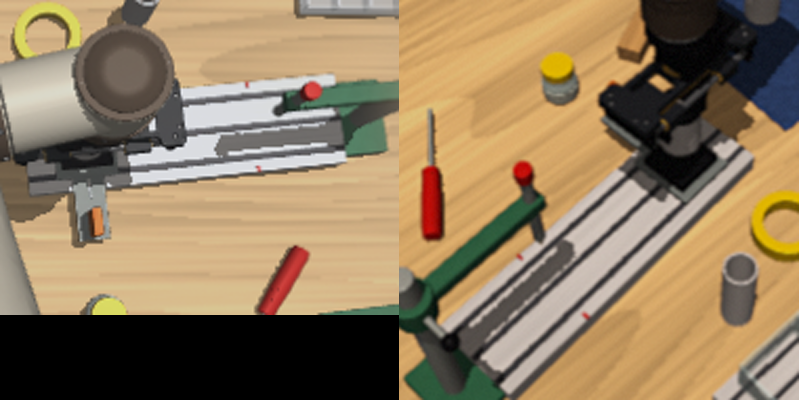

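The scene view (right half, about (685,160) in the composite) shows the pod held just above the nest. The arm hides the nest in the top view. I'll cross-check the nest's centre in the initial scene picture before lowering.

```bash
python3 - <<'E'
from m import *
im=cv2.imread("pics/scene0.png");t=cv2.imread("pics/top0.png")
def f(im,cam,g,thr,zz):
    x,y=g;p=cv2.resize(im[y-26:y+27,x-26:x+27].max(2),None,fx=4,fy=4,interpolation=cv2.INTER_CUBIC)
    n,l=cv2.connectedComponents((p<thr).astype(np.uint8));k=l[106,106]
    cs,_=cv2.findContours((l==k).astype(np.uint8),0,2);c=max(cs,key=cv2.contourArea)[:,0]
    uv=(c+.5)/4-.5+[x-26,y-26];P=np.array([unp(cam,q,zz)[:2] for q in uv],np.float32)*1000
    print(cam,thr,np.round(cv2.minAreaRect(P)[0],1),np.round(cv2.minAreaRect(P)[1:][0],1))
for th in(45,55,65):
  f(t,"top",(350,237),th,.054);f(im,"scene",(300,278),th,.054)
h=unp("scene",(270,243),.102);print(h)
E
```

```text
top 45 [618.7 -29.5] [142.6 143.1]
scene 45 [621.1 -28.5] [70.1 73. ]
top 55 [618.7 -29.5] [142.6 143.1]
scene 55 [620.  -16.6] [71. 98.]
top 65 [618.7 -29.5] [142.6 143.1]
scene 65 [619.9 -16.3] [72.2 99.5]
[ 0.51228027 -0.03468116  0.102     ]
```

```bash
python3 - <<'E'
from m import *
t=cv2.imread("pics/top0.png");s=cv2.imread("pics/scene0.png")
print(t[222:254,350].max(1),t[237,330:370].max(1))
for th in(45,50,60,70,80,90,100): print(th,nest(t,thr=th)[0])
# scene: predicted rim corners vs picture
v=s.copy();ex=np.array([.995,.1]);ey=np.array([-.1,.995])
def draw(im,cam,c):
    for h,z,col in((.033,.054,(0,255,0)),(.029,.054,(0,255,255))):
        q=np.array([pix(cam,[*(np.array(c)+a*h*ex+b*h*ey),z]) for a,b in((1,1),(1,-1),(-1,-1),(-1,1))])
        cv2.polylines(im,[np.round((q-o+.5)*8-.5).astype(int)],True,col,1)
out=[]
for im,cam,o in((t,"top",np.array([327,214])),(s,"scene",np.array([275,253]))):
    v=cv2.resize(im[o[1]:o[1]+48,o[0]:o[0]+48],None,fx=8,fy=8,interpolation=cv2.INTER_CUBIC);draw(v,cam,(.6166,-.0269));out.append(v)
cv2.imwrite("pics/n.png",np.hstack(out))
E
```

```text
[157 156 137  81  40  67  71  71  71  71  71  71  71  71  71  71  71  70
  70  71  71  71  71  70  71  72  71  48  70 150 155 197] [221 221 221 221 140 155 100  61  67  69  69  69  70  70  70  70  70  70
  70  70  71  71  71  72  72  71  71  72  72  72  37  43  71 146 145 106
  99  98 101 101]
45 ((618.5332641601562, -29.315216064453125), (120.79080963134766, 121.48297882080078), 89.66182708740234)
50 ((618.5332641601562, -29.315216064453125), (120.79080963134766, 121.48297882080078), 89.66182708740234)
60 ((618.5332641601562, -29.315216064453125), (120.79080963134766, 121.48297882080078), 89.66182708740234)
70 ((618.5332641601562, -29.315216064453125), (120.79080963134766, 121.48297882080078), 89.66182708740234)
80 ((616.703369140625, -27.02364730834961), (67.79978942871094, 68.74219512939453), 5.768218517303467)
90 ((616.7806396484375, -26.760467529296875), (68.1435775756836, 69.56487274169922), 5.766119956970215)
100 ((616.7417602539062, -27.02200698852539), (69.2087173461914, 70.2249755859375), 5.761414527893066)
```

View pics/n.png

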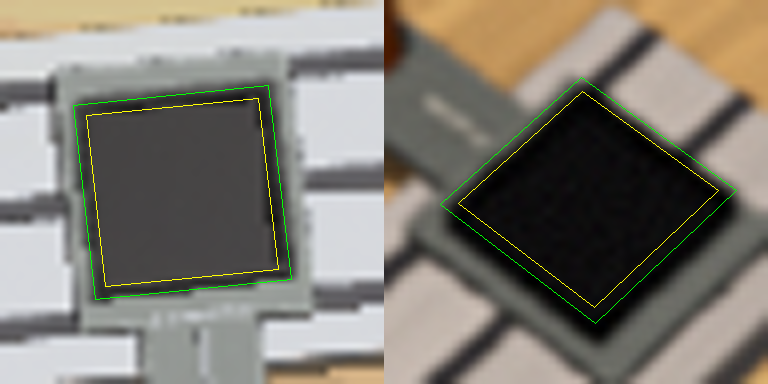

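In the left (top) view the green outer-rim prediction fits the black nest. In the right (scene) view it is within about 1 px. So I'll lower with a very small correction and watch the force.

Call:
jog_arm:
  increments:
    - [0.04, 0.11, 0, 0]
    - [0, 0, 0.4, 0]
    - [0, 0, 0.4, 0]
    - [0, 0, 0.4, 0]
    - [0, 0, 0.3, 0]
    - [0, 0, 0.2, 0]
    - [0, 0, 0.2, 0]
    - [0, 0, 0, 0]
    - [0, 0, 0, 0]

```text
time_s: 12.9
tcp_pos: [0.617, -0.028, 0.2653]
ee_rot: [[0.995, 0.103, 0.0], [0.103, -0.995, -0.0], [0.0, 0.0, -1.0]]
wrist_force: [0.1, 0.0, -5.2]
gripper_width: 0.594
gripper_force: 29.5
```

```bash
python3 g.py .6172 -.0275 .0968
```

```text
t 12.9 grasp [ 0.617  -0.028   0.1013] yaw 5.92 tilt [ 0. -0. -1.] units [ 0.01 -0.02  0.22] W [ 0.13  0.05 -5.2 ] w 0.594 29.5
```

It is inside the rim without contact. I'll finish lowering.

Call:
jog_arm:
  increments:
    - [0, 0, 0.1, 0]
    - [0, 0, 0.1, 0]
    - [0, 0, 0.05, 0]
    - [0, 0, 0, 0]
    - [0, 0, 0, 0]

```text
time_s: 13.4
tcp_pos: [0.6169, -0.028, 0.2608]
ee_rot: [[0.995, 0.103, 0.001], [0.103, -0.995, -0.0], [0.001, 0.0, -1.0]]
wrist_force: [-1.5, 0.3, -0.1]
gripper_width: 0.598
gripper_force: 29.7
```

Call:
jog_arm:
  increments:
    - [0, 0, 0, 0]
    - [0, 0, 0, 0]
    - [0, 0, 0, 0]
    - [0, 0, 0, 0]
    - [0, 0, -0.5, 0]
    - [0, 0, -1, 0]
    - [0, 0, -1, 0]
    - [0, 0, -1, 0]
    - [0, 0, -1, 0]
    - [0, 0, -0.5, 0]
  grip: 80

```text
time_s: 14.4
tcp_pos: [0.6172, -0.028, 0.3632]
ee_rot: [[0.995, 0.103, 0.005], [0.103, -0.995, 0.0], [0.005, 0.0, -1.0]]
wrist_force: [-0.8, 0.0, -0.5]
gripper_width: 0.921
gripper_force: 0.0
```

```bash
python3 g.py .512 -.0375 .09
```

```text
t 14.4 grasp [ 0.6172 -0.028   0.1992] yaw 5.93 tilt [ 0.005  0.    -1.   ] units [-5.31 -0.07  5.43] W [-0.81  0.05 -0.47] w 0.921 0.0
```

Call:
jog_arm:
  increments:
    - [-0.8, 0, 0, 0]
    - [-0.9, 0, 0, 0]
    - [-0.9, 0, 0, 0]
    - [-0.9, 0, 0, 0]
    - [-0.9, 0, 0, 0]
    - [-0.8, 0, 0, 0]
    - [0, 0, 0, 0]
    - [0, 0, 0, 0]
  grip: 60

```text
time_s: 15.2
tcp_pos: [0.5136, -0.0387, 0.3606]
ee_rot: [[0.995, 0.103, 0.001], [0.103, -0.995, 0.0], [0.001, 0.0, -1.0]]
wrist_force: [0.1, -0.3, 0.2]
gripper_width: 0.689
gripper_force: 0.0
```

```bash
python3 g.py .512 -.0375 .087; python3 b.py 2
```

```text
t 15.2 grasp [ 0.5136 -0.0387  0.1966] yaw 5.92 tilt [ 0.001  0.    -1.   ] units [-0.08 -0.07  5.48] W [ 0.06 -0.32  0.22] w 0.689 0.0
```

View pics/v2.png

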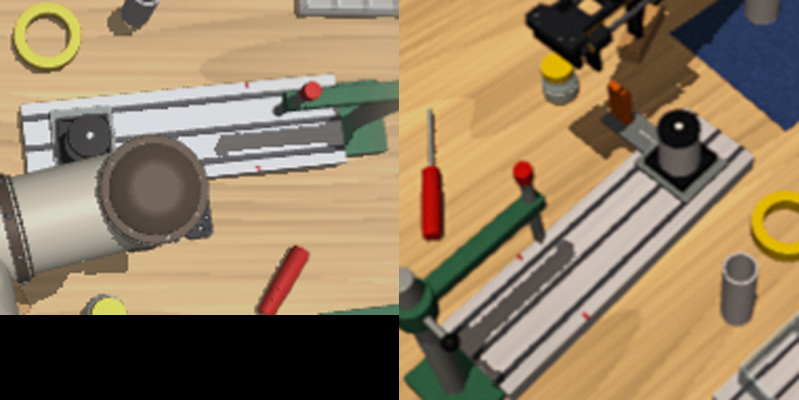

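The pod stands upright in the nest, with its dot at about top (353,234) and scene (299,264). I'll measure it and descend on the handle.

```bash
python3 - <<'E'
from m import *
print(dots(cv2.imread("pics/top2.png"),"top",[(353,234)],.116,5),dots(cv2.imread("pics/scene2.png"),"scene",[(299,264)],.116,5))
E
```

```text
[[ 0.61721944 -0.02966331]] [[ 0.61553145 -0.027002  ]]
```

Call:
jog_arm:
  increments:
    - [-0.08, -0.07, 0.7, 0]
    - [0, 0, 0.9, 0]
    - [0, 0, 0.9, 0]
    - [0, 0, 0.9, 0]
    - [0, 0, 0.8, 0]
    - [0, 0, 0.7, 0]
    - [0, 0, 0.5, 0]
    - [0, 0, 0, 0]
    - [0, 0, 0, 0]

```text
time_s: 16.2
tcp_pos: [0.5122, -0.0374, 0.2523]
ee_rot: [[0.995, 0.103, 0.0], [0.103, -0.995, -0.0], [0.0, 0.0, -1.0]]
wrist_force: [0.6, 0.2, 1.3]
gripper_width: 0.689
gripper_force: 0.0
```

Call:
jog_arm:
  increments:
    - [0, 0, 0, 0]
    - [0, 0, 0, 0]
    - [0, 0, 0, 0]
    - [0, 0, 0, 0]
    - [0, 0, 0, 0]
    - [0, 0, 0, 0]
    - [0, 0, 0, 0]
    - [0, 0, 0, 0]
    - [0, 0, 0, 0]
  grip: 5

```text
time_s: 17.1
tcp_pos: [0.5117, -0.0376, 0.2522]
ee_rot: [[0.995, 0.103, 0.0], [0.103, -0.995, -0.0], [0.0, 0.0, -1.0]]
wrist_force: [-0.1, -0.3, 0.2]
gripper_width: 0.136
gripper_force: 30.0
```

```bash
python3 g.py .512 -.0375 .087; python3 b.py 3; python3 - <<'E'
from m import *
print(dots(cv2.imread("pics/top3.png"),"top",[(353,234)],.116,5),dots(cv2.imread("pics/scene3.png"),"scene",[(299,264)],.116,5))
E
```

```text
t 17.1 grasp [ 0.5117 -0.0376  0.0882] yaw 5.9 tilt [ 0. -0. -1.] units [ 0.02 -0.    0.06] W [-0.08 -0.3   0.19] w 0.136 30.0
[[ 0.61709388 -0.02893997]] [[ 0.61583778 -0.02628122]]
```

The handle is pinched: 11.8 mm opening, as expected for the 12 mm fin. I'll slide gently most of the way and meanwhile refine the punch's position from the stripes.

Call:
jog_arm:
  increments:
    - [0, 0.2, 0, 0]
    - [0, 0.4, 0, 0]
    - [0, 0.6, 0, 0]
    - [0, 0.7, 0, 0]
    - [0, 0.7, 0, 0]
    - [0, 0.7, 0, 0]
    - [0, 0.7, 0, 0]
    - [0, 0.7, 0, 0]
    - [0, 0.7, 0, 0]
    - [0, 0.7, 0, 0]

```text
time_s: 18.2
tcp_pos: [0.524, -0.1601, 0.2522]
ee_rot: [[0.995, 0.103, -0.001], [0.103, -0.995, -0.0], [-0.001, -0.0, -1.0]]
wrist_force: [-3.2, 3.6, 3.9]
gripper_width: 0.133
gripper_force: 30.0
```

Call:
jog_arm:
  increments:
    - [0, 0.7, 0, 0]
    - [0, 0.7, 0, 0]
    - [0, 0.7, 0, 0]
    - [0, 0.7, 0, 0]
    - [0, 0.6, 0, 0]
    - [0, 0.4, 0, 0]
    - [0, 0.2, 0, 0]
    - [0, 0, 0, 0]
    - [0, 0, 0, 0]

```text
time_s: 19.1
tcp_pos: [0.532, -0.2399, 0.2522]
ee_rot: [[0.995, 0.103, -0.001], [0.103, -0.995, -0.001], [-0.002, 0.001, -1.0]]
wrist_force: [-4.7, -2.5, 5.0]
gripper_width: 0.136
gripper_force: 30.0
```

```bash
python3 g.py .5347 -.2607 .087; python3 b.py 4; python3 - <<'E'
from m import *
t=cv2.imread("pics/top0.png");s=cv2.imread("pics/scene0.png")
for im,c,o in((t,"top",(395,195,65,65)),(s,"scene",(200,310,80,60))):
    x,y,w,h=o;p=im[y:y+h,x:x+w].astype(int);m=((p[...,2]-p[...,1]>45)&(abs(p[...,1]-p[...,0])<45)&(p[...,2]>110)).astype(np.uint8)
    n,l,st,ce=cv2.connectedComponentsWithStats(m)
    for i in range(1,n):
        if st[i,4]>1: uv=ce[i]+[x,y];print(c,st[i,4],uv.round(1),unp(c,uv,.03)[:2].round(4),unp(c,uv,.022)[:2].round(4))
E
```

```text
t 19.1 grasp [ 0.532  -0.2399  0.0882] yaw 5.89 tilt [-0.001 -0.001 -1.   ] units [0.03 1.05 0.06] W [-4.75 -2.53  4.98] w 0.136 30.0
top 5 [427.2 209.6] [ 0.698  -0.2468] [ 0.6996 -0.2489]
top 35 [457.2 212.4] [ 0.6903 -0.3317] [ 0.6919 -0.3343]
top 4 [432.8 249.8] [ 0.5859 -0.2582] [ 0.5868 -0.2604]
scene 9 [219.8 327.8] [ 0.5829 -0.2549] [ 0.5787 -0.2532]
scene 9 [252.7 357.1] [ 0.6948 -0.244 ] [ 0.6915 -0.2423]
```

View pics/v4.png

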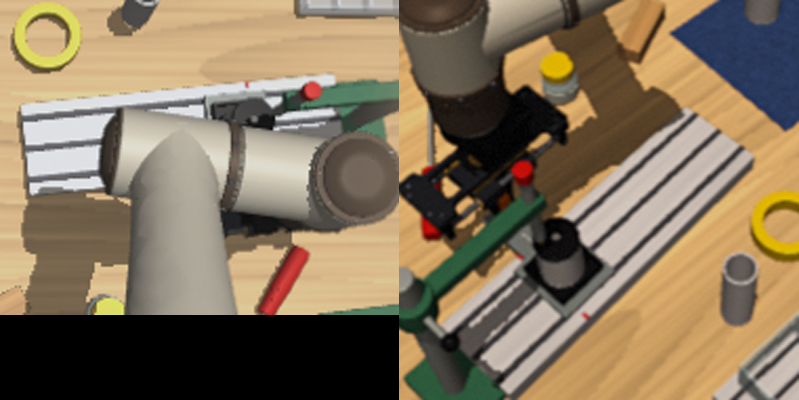

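Both cameras give a dot-to-punch distance of 0.224 m, and 0.2033 m has been covered. In the view the dot is beside the punch at scene px about (236,317). I'll slide the remaining 20.6 mm.

Call:
jog_arm:
  increments:
    - [0, 0.15, 0, 0]
    - [0, 0.3, 0, 0]
    - [0, 0.3, 0, 0]
    - [0, 0.2, 0, 0]
    - [0, 0.08, 0, 0]
    - [0, 0, 0, 0]
    - [0, 0, 0, 0]
    - [0, 0, 0, 0]

```text
time_s: 20.0
tcp_pos: [0.534, -0.2595, 0.2522]
ee_rot: [[0.995, 0.103, -0.002], [0.103, -0.995, -0.0], [-0.002, 0.0, -1.0]]
wrist_force: [-5.1, -0.8, 5.4]
gripper_width: 0.139
gripper_force: 30.0
```

```bash
python3 g.py .534 -.2606 .087; python3 b.py 5; python3 - <<'E'
from h import *
s=cv2.imread("pics/scene5.png");print(pix("scene",(.6389,-.2496,.13)),pix("scene",(.6389,-.2496,.116)))
for i in(4,5):
  s=cv2.imread(f"pics/scene{i}.png");cv2.imwrite(f"pics/s{i}.png",cv2.resize(s[290:350,200:270],None,fx=8,fy=8,interpolation=2))
E
```

```text
t 20.0 grasp [ 0.534  -0.2595  0.0882] yaw 5.91 tilt [-0.002 -0.    -1.   ] units [-0.01  0.05  0.06] W [-5.09 -0.81  5.39] w 0.139 30.0
[230.54121128 321.38732678] [231.33057169 324.4911079 ]
```

View pics/s5.png

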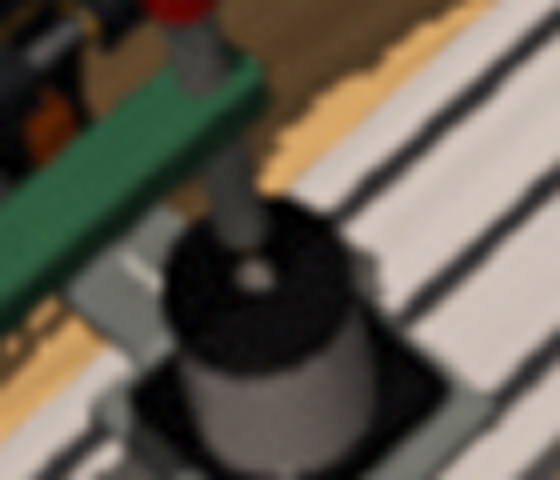

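The dot at crop (255,276) sits directly under the brass tip at (247,250), matching the prediction. I'll quantify the rest.

```bash
python3 - <<'E'
from m import *
s=cv2.imread("pics/scene5.png")
for R in(2,3): print(dots(s,"scene",[(231,324)],.116,R), dots(s,"scene",[(232,324)],.116,R))
print(unp("scene",(230.7,321.2),.13))
E
```

```text
[[nan nan]] [[nan nan]]
[[nan nan]] [[nan nan]]
[ 0.63876473 -0.24906796  0.13      ]m.py:6: RuntimeWarning: invalid value encountered in scalar divide
  yy,xx=np.mgrid[-R:R+1,-R:R+1];c=[x+(w*xx).sum()/w.sum(),y+(w*yy).sum()/w.sum()]
```

```bash
python3 - <<'E'
from h import *
s=cv2.imread("pics/scene5.png").min(2);print(s[319:330,225:239])
p=s[322:328,228:236].astype(float);w=np.clip(p-45,0,None);yy,xx=np.mgrid[322:328,228:236]
c=((w*xx).sum()/w.sum(),(w*yy).sum()/w.sum());print(c,unp("scene",c,.116))
E
```

```text
[[ 5 14 33 47 53 59 52 36 17  4  2  5  6  8]
 [ 4  7 17 35 47 48 42 25  7  3  2  7  2  6]
 [ 3  4 10 12 19 21 21 14  3  0  3  4  9 11]
 [ 7  0  3  5  8 28 42 36 22  6  3  5 11 13]
 [ 8  4  5  7 25 55 81 77 48 18  3  8 13 15]
 [ 6  3  3  7 34 65 88 90 69 26 12 10 14 12]
 [ 5  6  1  8 27 54 76 81 69 32 13 13 15 13]
 [ 6  6  2  4 11 24 36 38 30 17 14 13 13 13]
 [ 5  2  6  6  4  7  7 13 13  9  9 13  9 15]
 [ 1  3  3  5  2 10 11 15 12 11 13 13 14 12]
 [ 6  5  9 10 15 13 12 11 14 14 14 12 11 11]]
(np.float64(231.56230031948883), np.float64(324.0607028753994)) [ 0.63839253 -0.24858192  0.116     ]
```

The dot is within about 1 mm of the tip. I'll release, lift, back off and recheck.

Call:
jog_arm:
  increments:
    - [0, 0, 0, 0]
    - [0, 0, 0, 0]
    - [0, 0, 0, 0]
    - [0, 0, -0.3, 0]
    - [0, 0, -0.7, 0]
    - [0, 0, -0.9, 0]
    - [0, 0, -0.9, 0]
    - [-0.5, 0, -0.9, 0]
    - [-0.9, 0, -0.9, 0]
    - [-0.9, 0, -0.6, 0]
  grip: 60

```text
time_s: 21.1
tcp_pos: [0.4889, -0.2636, 0.3579]
ee_rot: [[0.995, 0.104, 0.003], [0.104, -0.995, -0.001], [0.003, 0.001, -1.0]]
wrist_force: [-0.3, 0.6, -0.2]
gripper_width: 0.688
gripper_force: 0.0
```

Call:
jog_arm:
  increments:
    - [-0.9, 0, 0, 0]
    - [-0.9, -0.8, 0, 0]
    - [-0.8, -0.9, 0, 0]
    - [0, -0.9, 0, 0]
    - [0, -0.9, 0, 0]
    - [0, -0.9, 0, 0]
    - [0, -0.9, 0, 0]
    - [0, -0.9, 0, 0]
    - [0, 0, 0, 0]
    - [0, 0, 0, 0]

```text
time_s: 22.1
tcp_pos: [0.4246, -0.1455, 0.3567]
ee_rot: [[0.995, 0.104, 0.001], [0.104, -0.995, -0.0], [0.001, 0.0, -1.0]]
wrist_force: [-0.2, -0.3, -0.4]
gripper_width: 0.69
gripper_force: 0.0
```

```bash
python3 b.py 6; python3 - <<'E'
from m import *
s=cv2.imread("pics/scene6.png").min(2)
p=s[322:328,228:236].astype(float);w=np.clip(p-45,0,None);yy,xx=np.mgrid[322:328,228:236]
c=((w*xx).sum()/w.sum(),(w*yy).sum()/w.sum());print(c,unp("scene",c,.116))
t=cv2.imread("pics/top6.png");print(dots(t,"top",[(212,238),(242,289)],.075))
print(pix("top",(.640,-.2515,.116)),sense()["time_s"],sense()["wrist_force"])
s=cv2.imread("pics/scene6.png")
a=cv2.resize(t[180:310,190:470],None,fx=2.8,fy=2.8,interpolation=2);b=cv2.resize(s[180:340,200:480],(784,224*2),interpolation=2)[:230]
cv2.imwrite("pics/f.png",np.vstack([a,b]))
E
```

```text
(np.float64(231.55379746835442), np.float64(324.0474683544304)) [ 0.63835369 -0.24857592  0.116     ]
[[0.61600933 0.33779251]
 [0.48229268 0.25519838]]
[438.2303971  225.12658913] 22.2 [-0.44624594 -0.44549314  0.21248279]
```

View pics/f.png

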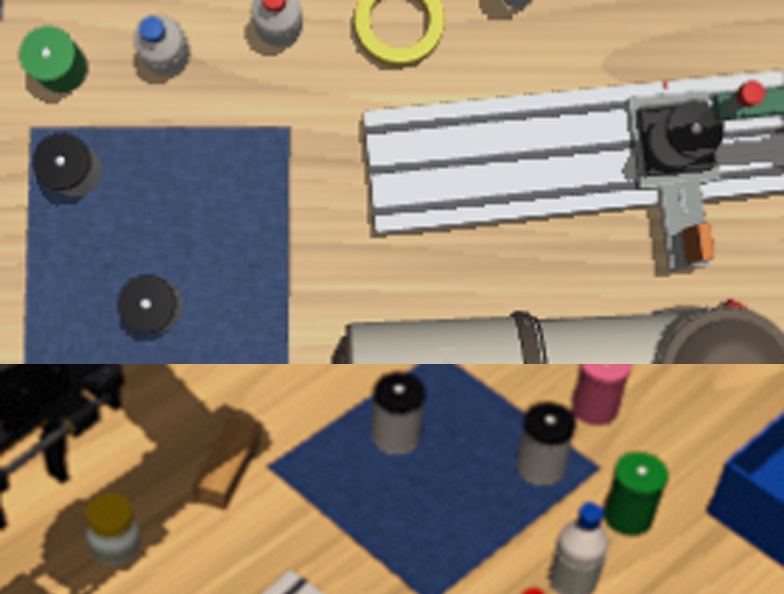

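The dot sits under the tip: about 1 mm off in the scene view, and at top px (438.5,225) against the predicted (438.2,225.1). Both light pods stand on the mat where they started, and the arm is clear. Handing in.

```bash
python3 -c "
from station import r
print(r.finish_job())"
```

```text
the job is handed in; nothing more can be done
None
```

The job is handed in: the heavy pod (about 0.55 kg by feel, found on the second lift; the third was not weighed) stands in the nest with its dot measured within about 2 mm of the punch tip, and both light pods stand on the mat; no verdict was returned.

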